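# Start a clamp knob cleanly on its thread

## Task

On the fixture that holds the white plate, start the clamp knob on its thread: turn the black wing knob backwards (anticlockwise seen from above) until the orange pin in its top clicks down, then turn it forwards (clockwise) until its white pointer stands in the green sector, and let go. Leave the knob of the empty fixture as it is.

Things in the scene. Friction and masses are not known exactly. Their poses are not given: they have to be found in the camera images.
- loaded_grip (a point): Middle of the black wing knob to turn, on its upright axis, 62 mm above the worktop. The knob is a flat-sided bar 56 long, 14 thick, 32 mm high (z 46 to 78 mm); pinch it across the 14 mm from above, fingertips above the dial (z 37 mm). The point turns with the knob: z up, x along the bar (white pointer stripe on the -x half), y across its flats. It does not rise or sink in turning.
- loaded_knob (a joint): Turn of that knob in rad, growing clockwise seen from above (forwards). Starts at -0.15 to 0.05, stays where left (friction 0.08 N m). Turned forwards without the click it only idles, pin up. Turned back, the pin drops between -0.40 and -0.50 (yellow dial sector -0.72 to -0.50; stop at -0.75). Then turn forwards: green dial sector 0.30 to 0.70, stop at 0.95.
- loaded_pin (a joint): Travel in m of the orange pin, 7 mm thick, on the axis in the top of that knob: 0 = standing 10 mm out of the bar (thread not found), 0.008 = dropped to 2 mm (clicked). Its own spring drops it, and it then stays down.
- loaded_fixture: Fixed blue base, 130 x 84 x 16 mm, origin under its centre. Knob axis at x = -22 mm on it, over a grey dial of 70 mm diameter (z 31 to 37 mm); at x = +37 mm a white plate with dark face, 60 x 25 x 9 mm, lies in the nest half under a narrow steel strap. At knob value 0 the pointer points to the base's -x. An equal fixture with an empty nest stands beside it, left or right.
- spare_pointer (a point): Top of the pointer end of the equal knob on the empty fixture, 28 mm from that knob's axis, 76 mm above the worktop; x runs along the bar from here to that axis, z up. This knob must not be turned.

How it is judged (in metres and radians):
On the way, in this order (a step that is already met when the one before it is completed fails the run):
1. the knob is turned backwards until the orange pin has clicked down (value of joint loaded_pin above 0.006 m and value of joint loaded_knob below -0.35 rad), for 0.1 s.
2. the knob is turned forwards until its pointer is in the green sector (value of joint loaded_knob above 0.28 rad), for 0.1 s.
At the end, for the whole second after the job is handed in: The orange pin is down (at least 6 mm of its 8 mm), the knob's pointer rests in the green sector (knob value 0.28 to 0.72 rad) and the knob is at rest (value of joint loaded_pin above 0.006 m and value of joint loaded_knob between 0.28 and 0.72 rad and velocity of joint loaded_knob between -0.1 and 0.1 rad/s); the robot touches nothing.
It fails at once if the knob of the empty fixture is turned (its pointer end moves more than 8 mm) (distance of spare_pointer from where it was at the start of the episode above 0.008 m).
It also fails if it takes over 35 s, if anything falls off the work surface, if the arm or the gripper's body presses on something with over 40 N, if the wrist force passes 120 N, or if a joint passes its speed limit or range.

## Robot

A 6-joint arm with a two-finger parallel gripper is mounted at the origin on a cart in front of the work surface, level with it; the furniture and walls round the work are solid. World frame = base frame: x ahead of the robot, y to its left, z up, the work surface at z = 0. Lengths are in mm, angles in degrees, forces in N, time in s.
With the tool pointing down it reaches from about 350 to 800 mm from the base axis. Payload 7.3 kg.
Tool frame: the origin (TCP) lies midway between the tips of the shut fingers; the grasp point (between the pads) lies 19 mm behind it; y points along the fingers, x is the direction in which the jaws open and shut, and the axes are right-handed (so a half turn about y gives the same grasp; the last joint's range is limited). The gripper opens to 85 mm and grips with 20 to 120 N. Pads are 22 mm wide; open, the fingers measure 114 mm over their backs; the gripper's body (76 mm by 85 mm) begins 54 mm behind the grasp point. The pads swing forward as they close: fully open they stand 13 mm farther back than shut.
Start: joints at [61.65, 19.595, 87.324, -0, 73.075, -8.365], TCP at [179.416, 493.411, 231.322] pointing down, gripper open.
Joint ranges: [-145.02, 145.02], [-44.19, 115.74], [2.07, 154.8], [-57.11, 237.11], [16.16, 152.29], [-177.93, 177.93]. Speed limits (degrees/s): [147.25, 147.25, 180, 180, 180, 180].

## Interface

Orientations are given as [roll, pitch, yaw] about the fixed x, y, z axes, in that order (R = Rz(yaw) Ry(pitch) Rx(roll)).
In Python, from cell import status, capture, finish_job gives the robot as it stands.
- The arm moves only by the tool drive_tool, never from a script. Its argument "commands" is a list of rows, each an object of numbers: "dx", "dy", "dz": the shift along the tool's x, y, z in mm; "wx", "wy", "wz": the turn, a rotation vector about the tool's x, y, z in rad. A call has 1 to 5 rows; each row is the pose to reach, as a shift and turn from the pose commanded when the call began, along the tool's axes at that moment; what a row does not reach only later rows make up. A row lasts 1/12 s, in which the tool goes at most 41.7 mm and 7.16 degrees, less where a joint would pass 70% of its speed; a pose out of reach is approached as far as the arm can. A call with a gripper value outside its range is refused whole. "hand" is the finger opening in mm, from 0 to 85.4, set as the call begins (left out, the last holds). The fingers move at their own pace and stop on an object; "newtons" is the grip in N (left out, the last holds). Time passes only in rows, so rows that repeat a pose let the fingers close. It gives the time, the measured TCP pose, the force and the opening at its end, in the units of the state.
- status.get_state(): the state, without advancing time (a new reading comes with each control period).
- capture(name): name is "scene" or "top"; returns a dict with "frame" (384x512x3 uint8, red, green, blue), "fx", "fy", "cx", "cy" (pixels), "rvec" (rotation vector, rad) and "tvec" (3), from world to camera coordinates, as OpenCV has them. Camera axes: x right, y down, z forward; pixel columns grow to the right and rows downward; lengths in mm; the calibration is good to about 2 mm. A picture is of the moment at which its call begins. There is no depth.
- finish_job(): hands the job in, once; it reports no verdict.
The state is a dict: "t": time; "joint_positions": joint angles; "joint_velocities": joint speeds; "joint_torque": joint torques, N m; "position": TCP position; "tcp_rot": TCP orientation; "force": force on the tool from outside, world axes, zero at the start; "ft_torque": the same for the moment, N m; "gripper_width": finger opening in mm.
Only numpy, scipy, OpenCV 4.12 (cv2) and the standard library are available. Lean on these libraries where they do the work, as an engineer would, in place of code of your own. Each camera call takes 0.05 s, during which the arm holds its last target. There are 200 camera calls.

## Working session

There is one attempt and no reset: what is moved stays moved. The work goes in short steps, Python scripts to look and compute and a tool call to move; the robot and the scene stay as the last step left them, time stands still between calls to the robot, and variables do not carry over. Pictures are saved under pics/ and viewed, about 8 in all and at most 12, crops included, and the job is handed in when it is done.

Besides the shell and the picture viewer there is one more tool, called after "Emit:" by a JSON object that holds its "method" and its "body", one argument or row to a line. drive_tool: Moves the arm, as the interface text tells. Its arguments: {"type":"object","properties":{"commands":{"type":"array","items":{"type":"object","properties":{"dx":{"type":"number"},"dy":{"type":"number"},"dz":{"type":"number"},"wx":{"type":"number"},"wy":{"type":"number"},"wz":{"type":"number"}}}},"hand":{"type":"number"},"newtons":{"type":"number"}},"required":["commands"]}

```bash
mkdir -p pics; ls; python3 - <<'E'
from cell import status,capture
import cv2,json,numpy as np
s=status.get_state(); print(s['position'],s['tcp_rot'],s['gripper_width'],s['t'])
for n in('scene','top'):
    c=capture(n); cv2.imwrite(f'pics/{n}0.png',c['frame'][:,:,::-1])
    np.savez(f'pics/{n}0.npz',**c)
    R=cv2.Rodrigues(np.array(c['rvec'],float))[0]; print(n,-R.T@np.ravel(c['tvec']),R[2],c['fx'])
a=[cv2.imread(f'pics/{n}0.png') for n in('scene','top')]
cv2.imwrite('pics/both.png',cv2.resize(np.vstack(a),None,fx=.78,fy=.78) if 0 else np.vstack(a)[:768,:])
E
```

```text
pics
[179.21982296 493.01400347 230.59209799] [-89.98710311   0.09212861  70.01342257] 85.39060925935686 0.0
scene [318.45665638 424.18490626 799.64212967] [ 0.27974619 -0.41858    -0.86402133] 459.8463924500503
top [419.72792916  79.55850822 939.17850937] [ 0.14402596  0.00999857 -0.9895234 ] 413.21496183867004
```

View pics/top0.png

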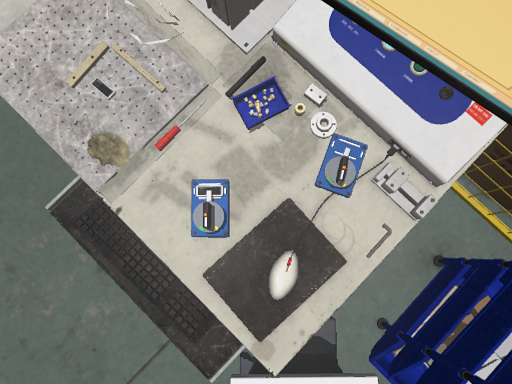

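View pics/scene0.png

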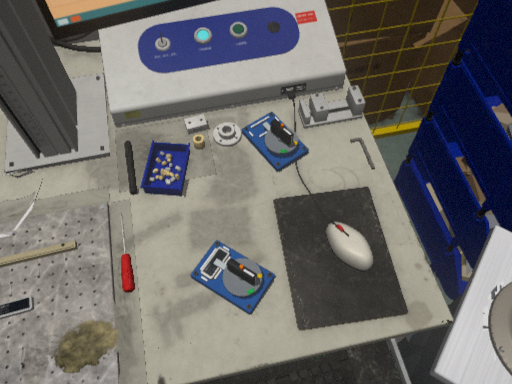

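The loaded fixture (plate with dark face) is the one at about top (210,208) and scene (233,275). The empty one is at top (341,165). Next I'll measure the base, knob and dial colours.

```bash
cat > h.py <<'E'
import numpy as np,cv2
def ray(c,uv,z):
    R=cv2.Rodrigues(np.array(c['rvec'],float))[0]; C=-R.T@np.ravel(c['tvec'])
    d=R.T@np.array([(uv[0]-c['cx'])/c['fx'],(uv[1]-c['cy'])/c['fy'],1.]); return (C+d*(z-C[2])/d[2])
def proj(c,p):
    R=cv2.Rodrigues(np.array(c['rvec'],float))[0]; q=R@np.array(p,float)+np.ravel(c['tvec'])
    return np.array([c['fx']*q[0]/q[2]+c['cx'],c['fy']*q[1]/q[2]+c['cy']])
def blobs(img,box,name):
    x0,y0,x1,y1=box; h=cv2.cvtColor(img[y0:y1,x0:x1],cv2.COLOR_RGB2HSV)
    r={'blue':((100,120,40),(125,255,255)),'orange':((3,150,130),(19,255,255)),'yellow':((21,120,120),(35,255,255)),
       'green':((45,100,80),(85,255,255)),'black':((0,0,0),(180,255,60)),'white':((0,0,200),(180,40,255))}[name]
    m=cv2.inRange(h,*r); n,l,s,ce=cv2.connectedComponentsWithStats(m)
    return [(int(s[i,4]),ce[i]+[x0,y0],(np.argwhere(l==i)[:,::-1]+[x0,y0])) for i in range(1,n) if s[i,4]>=3]
E
python3 - <<'E'
from h import *
np.set_printoptions(precision=1,suppress=True)
cr=[]
for n,box in(('top',(185,174,235,242)),('scene',(185,235,280,315))):
    c=dict(np.load(f'pics/{n}0.npz')); img=c['frame']
    for k,z in(('blue',16),('orange',88),('yellow',37),('green',37),('black',78),('white',78)):
        for a,ce,px in blobs(img,box,k):
            if a<5 and k in('blue','black'): continue
            print(n,k,a,ce,ray(c,ce,z)[:2])
            if k=='blue' and a>200:
                pts=np.array([ray(c,p,16)[:2] for p in px],np.float32); print('  rect',cv2.minAreaRect(pts))
    x0,y0,x1,y1=box; cr.append(cv2.resize(img[y0:y1,x0:x1,::-1],(390,int(390*(y1-y0)/(x1-x0))),interpolation=cv2.INTER_CUBIC)[:540])
H=max(i.shape[0] for i in cr)
cv2.imwrite('pics/crop.png',np.hstack([cv2.copyMakeBorder(i,0,H-i.shape[0],0,0,0) for i in cr]))
E
```

```text
top blue 628 [210.4 207.8] [516.8 201.5]
  rect ((517.19287109375, 203.9552001953125), (80.31266784667969, 126.62327575683594), 89.6438980102539)
top orange 8 [204.9 214.1] [496.2 203.4]
top yellow 9 [216.1 227.7] [470.9 186. ]
top green 16 [201.3 228.6] [469.3 218.3]
top black 73 [208.8 217.8] [489.3 196.5]
top black 11 [203. 221.] [482.8 208.6]
top white 13 [210. 178.] [573.7 194.5]
top white 168 [208.7 190.5] [546.9 197.2]
top white 6 [194.  190.5] [547.4 228.2]
top white 11 [224.5 190.3] [547.  163.7]
top white 7 [217. 197.] [532.9 179.5]
top white 5 [188.8 214.8] [496.1 238.5]
top white 18 [205.5 221. ] [482.7 203.4]
top white 67 [187.8 236.6] [450.8 240.1]
top white 3 [224.  240.3] [442.2 164.7]
scene blue 15 [221.2 244.4] [566. 166.]
scene blue 976 [232.2 285.9] [504.  221.5]
  rect ((515.5457763671875, 204.71246337890625), (128.40731811523438, 82.79987335205078), 0.1472408026456833)
scene blue 90 [234.9 254.4] [533.4 169. ]
scene orange 13 [240.7 266.2] [494.  204.7]
scene yellow 18 [259.2 275.5] [469.8 186. ]
scene green 34 [250.4 291. ] [467.6 217.7]
scene black 109 [216.8 258.7] [537.8 212.1]
scene black 265 [240.  271.8] [492.  210.4]
scene white 26 [207.8 258.7] [550.6 220.1]
scene white 9 [248.  272.2] [480.4 204. ]
scene white 9 [206.  274.7] [536.7 244.7]
scene white 3 [217. 274.] [522. 234.]
scene white 4 [203.5 278. ] [536.8 251.6]
```

View pics/crop.png

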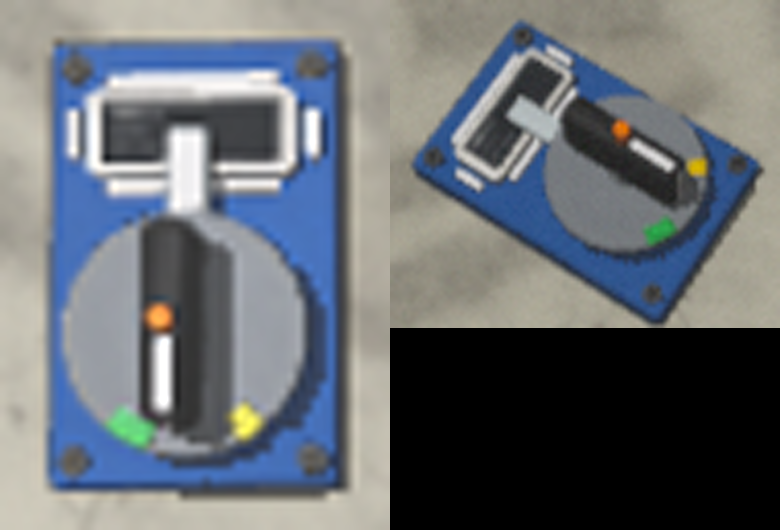

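Base centre is about (516, 204) with yaw near 0, and the knob axis is about (495, 204). The pointer is near 0 and points to -x, with green on the +y side. I'll move over the knob with the jaws across y (yaw 90).

Emit:
{"method": "drive_tool", "body": {
  "commands": [
    {"dx": -16,"dz": -38},
    {"dx": -32,"dz": -76},
    {"dx": -48,"dz": -114},
    {"dx": -64,"dz": -152},
    {"dx": -80,"dz": -190}
  ]
}}

```text
invalid input
```

Emit:
{"method": "drive_tool", "body": {
  "commands": [
    {"dx": -16,"dz": -38,"wy": -0.07},
    {"dx": -32,"dz": -76,"wy": -0.14},
    {"dx": -48,"dz": -114,"wy": -0.21},
    {"dx": -64,"dz": -152,"wy": -0.28},
    {"dx": -80,"dz": -190,"wy": -0.349}
  ]
}}

```text
invalid input
```

Emit:
{"method": "drive_tool", "body": {
  "commands": [
    {"dx": -16,"dy": 0,"dz": -38,"wx": 0,"wy": 0,"wz": 0},
    {"dx": -32,"dy": 0,"dz": -76,"wx": 0,"wy": 0,"wz": 0},
    {"dx": -48,"dy": 0,"dz": -114,"wx": 0,"wy": 0,"wz": 0},
    {"dx": -64,"dy": 0,"dz": -152,"wx": 0,"wy": 0,"wz": 0},
    {"dx": -80,"dy": 0,"dz": -190,"wx": 0,"wy": 0,"wz": 0}
  ]
}}

```text
t: 0.52
position: [331.4, 351.7, 231.1]
tcp_rot: [-90.0, 0.0, 70.1]
force: [0.2, 0.9, -0.3]
gripper_width: 85.4
```

Emit:
{"method": "drive_tool", "body": {
  "commands": [
    {"dx": -16,"dy": 0,"dz": -38,"wx": 0,"wy": -0.07,"wz": 0},
    {"dx": -32,"dy": 0,"dz": -76,"wx": 0,"wy": -0.14,"wz": 0},
    {"dx": -48,"dy": 0,"dz": -114,"wx": 0,"wy": -0.21,"wz": 0},
    {"dx": -64,"dy": 0,"dz": -152,"wx": 0,"wy": -0.28,"wz": 0},
    {"dx": -80,"dy": 0,"dz": -190,"wx": 0,"wy": -0.349,"wz": 0}
  ],
  "hand": 60
}}

```text
t: 0.93
position: [482.8, 211.4, 231.1]
tcp_rot: [-90.0, -0.0, 90.2]
force: [1.0, 1.6, 1.1]
gripper_width: 60.3
```

Emit:
{"method": "drive_tool", "body": {
  "commands": [
    {"dx": -9,"dy": 20,"dz": -13,"wx": 0,"wy": 0,"wz": 0},
    {"dx": -9,"dy": 55,"dz": -13,"wx": 0,"wy": 0,"wz": 0},
    {"dx": -9,"dy": 90,"dz": -13,"wx": 0,"wy": 0,"wz": 0},
    {"dx": -9,"dy": 115,"dz": -13,"wx": 0,"wy": 0,"wz": 0},
    {"dx": -9,"dy": 115,"dz": -13,"wx": 0,"wy": 0,"wz": 0}
  ]
}}

```text
t: 1.35
position: [491.4, 202.9, 111.0]
tcp_rot: [-89.4, 0.2, 90.0]
force: [-1.1, -0.2, 0.3]
gripper_width: 59.9
```

```bash
python3 - <<'E'
from h import *
from cell import status,capture
print(status.get_state()['position'])
cr=[]
for n in('top','scene'):
    c=capture(n); img=c['frame']
    u,v=proj(c,(500,204,60)).astype(int)
    cr.append(cv2.resize(img[v-60:v+60,u-60:u+60,::-1],(400,400),interpolation=cv2.INTER_CUBIC))
    for a,ce,px in blobs(img,(u-30,v-30,u+30,v+30),'orange'): print(n,a,ce,ray(c,ce,88)[:2])
cv2.imwrite('pics/c2.png',np.hstack(cr))
E
```

```text
[491.40209253 202.94637984 111.00902342]
scene 9 [240.55555556 265.88888889] [494.461102   204.38728519]
```

View pics/c2.png

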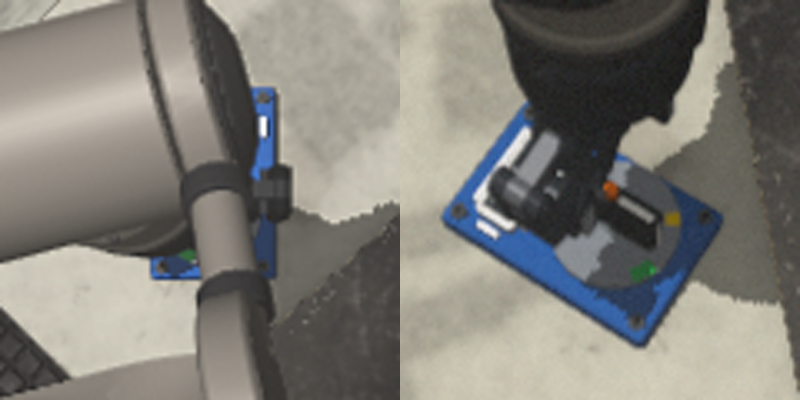

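The arm hides the knob in the top view. The scene view, right half at about (610,188), shows the open jaws over the bar and the pin, which is at (494.4, 204.4). I'll correct slightly and go down.

Emit:
{"method": "drive_tool", "body": {
  "commands": [
    {"dx": 1,"dy": 15,"dz": -2,"wx": 0,"wy": 0,"wz": 0},
    {"dx": 1,"dy": 35,"dz": -2,"wx": 0,"wy": 0,"wz": 0},
    {"dx": 1,"dy": 55,"dz": -2,"wx": 0,"wy": 0,"wz": 0},
    {"dx": 1,"dy": 68,"dz": -2,"wx": 0,"wy": 0,"wz": 0},
    {"dx": 1,"dy": 68,"dz": -2,"wx": 0,"wy": 0,"wz": 0}
  ]
}}

```text
t: 1.87
position: [496.8, 205.4, 48.2]
tcp_rot: [-90.0, 0.0, 90.0]
force: [0.1, 0.1, 0.3]
gripper_width: 59.9
```

Emit:
{"method": "drive_tool", "body": {
  "commands": [
    {"dx": -1,"dy": 4,"dz": 2,"wx": 0,"wy": 0,"wz": 0},
    {"dx": -1,"dy": 4,"dz": 2,"wx": 0,"wy": 0,"wz": 0}
  ]
}}

```text
t: 2.03
position: [495.5, 204.4, 45.7]
tcp_rot: [-90.1, -0.0, 90.0]
force: [1.1, 0.1, -0.7]
gripper_width: 59.8
```

Emit:
{"method": "drive_tool", "body": {
  "commands": [
    {"dx": 0,"dy": 0,"dz": 0,"wx": 0,"wy": 0,"wz": 0},
    {"dx": 0,"dy": 0,"dz": 0,"wx": 0,"wy": 0,"wz": 0},
    {"dx": 0,"dy": 0,"dz": 0,"wx": 0,"wy": 0,"wz": 0},
    {"dx": 0,"dy": 0,"dz": 0,"wx": 0,"wy": 0,"wz": 0},
    {"dx": 0,"dy": 0,"dz": 0,"wx": 0,"wy": 0,"wz": 0}
  ],
  "hand": 5,
  "newtons": 40
}}

```text
t: 2.45
position: [495.3, 203.4, 45.1]
tcp_rot: [-90.1, 0.1, 90.0]
force: [-0.4, -4.8, 5.4]
gripper_width: 13.4
```

Emit:
{"method": "drive_tool", "body": {
  "commands": [
    {"dx": 0,"dy": 0,"dz": 0,"wx": 0,"wy": -0.06,"wz": 0},
    {"dx": 0,"dy": 0,"dz": 0,"wx": 0,"wy": -0.12,"wz": 0},
    {"dx": 0,"dy": 0,"dz": 0,"wx": 0,"wy": -0.18,"wz": 0},
    {"dx": 0,"dy": 0,"dz": 0,"wx": 0,"wy": -0.24,"wz": 0},
    {"dx": 0,"dy": 0,"dz": 0,"wx": 0,"wy": -0.3,"wz": 0}
  ]
}}

```text
t: 2.87
position: [495.3, 203.2, 45.1]
tcp_rot: [-90.0, 0.1, 107.4]
force: [-1.0, -6.3, 5.5]
gripper_width: 13.2
```

Emit:
{"method": "drive_tool", "body": {
  "commands": [
    {"dx": 0,"dy": 0,"dz": 0,"wx": 0,"wy": -0.06,"wz": 0},
    {"dx": 0,"dy": 0,"dz": 0,"wx": 0,"wy": -0.12,"wz": 0},
    {"dx": 0,"dy": 0,"dz": 0,"wx": 0,"wy": -0.18,"wz": 0},
    {"dx": 0,"dy": 0,"dz": 0,"wx": 0,"wy": -0.24,"wz": 0},
    {"dx": 0,"dy": 0,"dz": 0,"wx": 0,"wy": -0.28,"wz": 0}
  ]
}}

```text
t: 3.28
position: [495.5, 203.0, 45.1]
tcp_rot: [-90.0, 0.1, 123.4]
force: [0.1, -6.9, 4.9]
gripper_width: 13.3
```

Emit:
{"method": "drive_tool", "body": {
  "commands": [
    {"dx": 0,"dy": 0,"dz": 0,"wx": 0,"wy": 0,"wz": 0},
    {"dx": 0,"dy": 0,"dz": 0,"wx": 0,"wy": 0,"wz": 0},
    {"dx": 0,"dy": 0,"dz": 0,"wx": 0,"wy": 0,"wz": 0}
  ]
}}

```text
t: 3.53
position: [495.4, 203.0, 45.1]
tcp_rot: [-90.0, 0.1, 123.3]
force: [0.1, -6.3, 5.8]
gripper_width: 13.5
```

```bash
python3 - <<'E'
from h import *
from cell import status,capture
s=status.get_state();print(s['position'],s['tcp_rot'],s['force'],s['ft_torque'])
cr=[]
for n in('top','scene'):
    c=capture(n); img=c['frame']
    u,v=proj(c,(490,204,60)).astype(int)
    cr.append(cv2.resize(img[v-40:v+40,u-40:u+40,::-1],(400,400),interpolation=cv2.INTER_CUBIC))
    for k,z in (('orange',80),('white',78),('yellow',37),('green',37)):
      for a,ce,px in blobs(img,(u-30,v-30,u+30,v+30),k): print(n,k,a,ce,ray(c,ce,z)[:2])
    print('pin exp down/up',proj(c,(494.6,204.3,80)),proj(c,(494.6,204.3,88)))
cv2.imwrite('pics/c3.png',np.hstack(cr))
E
```

```text
[495.41375222 203.00820718  45.13633525] [-9.00055286e+01  1.05910593e-01  1.23263613e+02] [ 0.09182302 -6.34162234  5.81066617] [-0.97773313 -0.02281484  0.10712264]
top white 131 [186.58015267 191.17557252] [546.168435   243.86353186]
top white 192 [184.19270833 240.02083333] [443.8179234  247.39666882]
pin exp down/up [204.97947918 215.24501823] [204.42104085 214.91562513]
scene white 8 [213.5 252. ] [549.49573852 205.01640143]
scene white 49 [219.73469388 263.65306122] [528.54493325 216.64807613]
scene white 8 [215.125 271.5  ] [527.09726719 232.13175317]
scene white 13 [217.69230769 273.15384615] [521.84685903 232.21919297]
scene green 17 [251.11764706 290.64705882] [466.96144282 216.50907759]
pin exp down/up [240.68817909 267.59007428] [240.51437726 265.80408356]
```

View pics/c3.png

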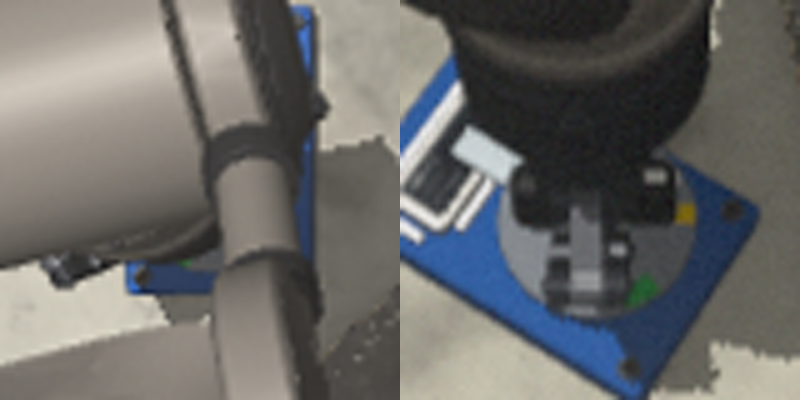

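The gripper hides the pin. The bar has turned so its white pointer, at about (655,177) in the right half, stands by the yellow sector, and the gripper yaw gives a knob value of about -0.58. I'll turn forwards to about +0.5 and check the pin after letting go.

Emit:
{"method": "drive_tool", "body": {
  "commands": [
    {"dx": 0,"dy": 0,"dz": 0,"wx": 0,"wy": 0.07,"wz": 0},
    {"dx": 0,"dy": 0,"dz": 0,"wx": 0,"wy": 0.14,"wz": 0},
    {"dx": 0,"dy": 0,"dz": 0,"wx": 0,"wy": 0.21,"wz": 0},
    {"dx": 0,"dy": 0,"dz": 0,"wx": 0,"wy": 0.28,"wz": 0},
    {"dx": 0,"dy": 0,"dz": 0,"wx": 0,"wy": 0.35,"wz": 0}
  ]
}}

```text
t: 4.05
position: [495.3, 203.2, 45.1]
tcp_rot: [-90.0, 0.1, 103.0]
force: [0.9, -6.6, 5.4]
gripper_width: 13.2
```

Emit:
{"method": "drive_tool", "body": {
  "commands": [
    {"dx": 0,"dy": 0,"dz": 0,"wx": 0,"wy": 0.07,"wz": 0},
    {"dx": 0,"dy": 0,"dz": 0,"wx": 0,"wy": 0.14,"wz": 0},
    {"dx": 0,"dy": 0,"dz": 0,"wx": 0,"wy": 0.21,"wz": 0},
    {"dx": 0,"dy": 0,"dz": 0,"wx": 0,"wy": 0.28,"wz": 0},
    {"dx": 0,"dy": 0,"dz": 0,"wx": 0,"wy": 0.35,"wz": 0}
  ]
}}

```text
t: 4.47
position: [495.3, 203.5, 45.1]
tcp_rot: [-90.1, 0.0, 83.0]
force: [-0.8, -4.5, 5.4]
gripper_width: 13.5
```

Emit:
{"method": "drive_tool", "body": {
  "commands": [
    {"dx": 0,"dy": 0,"dz": 0,"wx": 0,"wy": 0.07,"wz": 0},
    {"dx": 0,"dy": 0,"dz": 0,"wx": 0,"wy": 0.14,"wz": 0},
    {"dx": 0,"dy": 0,"dz": 0,"wx": 0,"wy": 0.21,"wz": 0},
    {"dx": 0,"dy": 0,"dz": 0,"wx": 0,"wy": 0.28,"wz": 0},
    {"dx": 0,"dy": 0,"dz": 0,"wx": 0,"wy": 0.35,"wz": 0}
  ]
}}

```text
t: 4.88
position: [495.4, 203.7, 45.1]
tcp_rot: [-90.1, -0.0, 62.9]
force: [-1.0, -3.5, 3.6]
gripper_width: 13.6
```

Emit:
{"method": "drive_tool", "body": {
  "commands": [
    {"dx": 0,"dy": 0,"dz": 0,"wx": 0,"wy": 0.03,"wz": 0},
    {"dx": 0,"dy": 0,"dz": 0,"wx": 0,"wy": 0.03,"wz": 0},
    {"dx": 0,"dy": 0,"dz": 0,"wx": 0,"wy": 0.03,"wz": 0},
    {"dx": 0,"dy": 0,"dz": 0,"wx": 0,"wy": 0.03,"wz": 0}
  ]
}}

```text
t: 5.22
position: [495.4, 203.8, 45.1]
tcp_rot: [-90.1, -0.0, 61.4]
force: [-0.5, -4.2, 6.2]
gripper_width: 13.5
```

Emit:
{"method": "drive_tool", "body": {
  "commands": [
    {"dx": 0,"dy": 0,"dz": 0,"wx": 0,"wy": 0,"wz": 0},
    {"dx": 0,"dy": 0,"dz": 0,"wx": 0,"wy": 0,"wz": 0},
    {"dx": 0,"dy": 0,"dz": 0,"wx": 0,"wy": 0,"wz": 0},
    {"dx": 0,"dy": 0,"dz": 0,"wx": 0,"wy": 0,"wz": 0},
    {"dx": 0,"dy": 0,"dz": 0,"wx": 0,"wy": 0,"wz": 0}
  ],
  "hand": 60
}}

```text
t: 5.63
position: [494.8, 204.3, 44.2]
tcp_rot: [-90.0, 0.0, 61.4]
force: [0.0, -0.1, 0.5]
gripper_width: 60.2
```

Emit:
{"method": "drive_tool", "body": {
  "commands": [
    {"dx": 0,"dy": -15,"dz": 0,"wx": 0,"wy": 0,"wz": 0},
    {"dx": 0,"dy": -40,"dz": 0,"wx": 0,"wy": 0,"wz": 0},
    {"dx": 0,"dy": -75,"dz": 0,"wx": 0,"wy": 0,"wz": 0},
    {"dx": 0,"dy": -110,"dz": 0,"wx": 0,"wy": 0,"wz": 0},
    {"dx": 0,"dy": -145,"dz": 0,"wx": 0,"wy": 0,"wz": 0}
  ]
}}

```text
t: 6.05
position: [494.4, 204.2, 190.7]
tcp_rot: [-90.0, 0.0, 61.4]
force: [1.6, 0.3, 0.3]
gripper_width: 59.8
```

Emit:
{"method": "drive_tool", "body": {
  "commands": [
    {"dx": 24,"dy": 0,"dz": 12,"wx": 0,"wy": 0,"wz": 0},
    {"dx": 55,"dy": 0,"dz": 27,"wx": 0,"wy": 0,"wz": 0},
    {"dx": 90,"dy": 0,"dz": 45,"wx": 0,"wy": 0,"wz": 0},
    {"dx": 120,"dy": 0,"dz": 65,"wx": 0,"wy": 0,"wz": 0},
    {"dx": 150,"dy": 0,"dz": 80,"wx": 0,"wy": 0,"wz": 0}
  ]
}}

```text
t: 6.47
position: [495.6, 376.2, 189.3]
tcp_rot: [-90.0, -0.0, 61.4]
force: [0.6, 0.5, 0.3]
gripper_width: 59.7
```

Emit:
{"method": "drive_tool", "body": {
  "commands": [
    {"dx": 0,"dy": 0,"dz": 0,"wx": 0,"wy": 0,"wz": 0},
    {"dx": 0,"dy": 0,"dz": 0,"wx": 0,"wy": 0,"wz": 0}
  ]
}}

```text
t: 6.63
position: [495.8, 375.8, 188.6]
tcp_rot: [-90.0, 0.0, 61.5]
force: [0.4, -0.4, 0.3]
gripper_width: 59.9
```

```bash
python3 - <<'E'
from h import *
from cell import status,capture
np.set_printoptions(precision=1,suppress=True)
s=status.get_state();print(s['position'],s['force'])
cr=[]
for n in('top','scene'):
    c=capture(n); img=c['frame']
    u,v=proj(c,(490,204,60)).astype(int)
    cr.append(cv2.resize(img[v-40:v+40,u-40:u+40,::-1],(400,400),interpolation=cv2.INTER_CUBIC))
    for k,z in (('orange',80),('white',78),('yellow',37),('green',37)):
      for a,ce,px in blobs(img,(u-20,v-20,u+20,v+20),k): print(n,k,a,ce,ray(c,ce,z)[:2])
    print('pin exp down/up',proj(c,(494.6,204.3,80)),proj(c,(494.6,204.3,88)))
cv2.imwrite('pics/c4.png',np.hstack(cr))
E
```

```text
[495.8 375.8 188.6] [ 0.4 -0.4  0.3]
top orange 8 [205.2 214.4] [496.4 203.7]
top white 7 [202. 198.] [531.2 211.1]
top white 12 [208.5 199. ] [528.9 197.4]
top white 10 [187.9 211.9] [502.3 240.5]
top white 15 [202.1 220.7] [483.4 210.6]
top yellow 10 [216.  227.8] [470.6 186.3]
top green 14 [201.1 229.1] [468.1 218.8]
pin exp down/up [205.  215.2] [204.4 214.9]
scene white 9 [227. 260.] [522.  204.7]
pin exp down/up [240.7 267.6] [240.5 265.8]
```

View pics/c4.png

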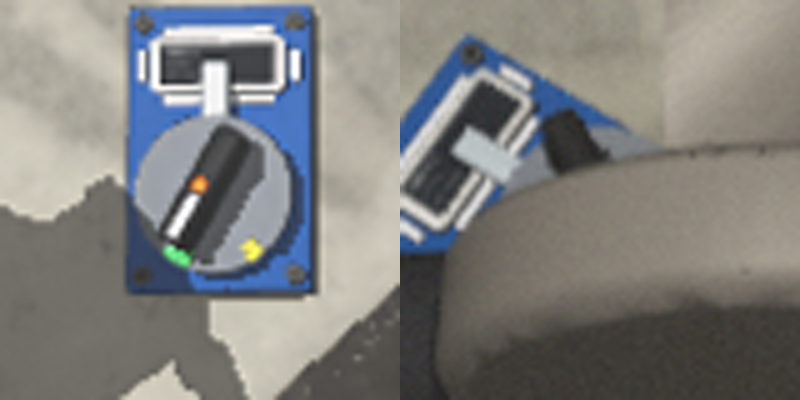

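The top view shows the pointer in the green sector (angle about 0.49 rad). The arm blocks the scene camera, so I'll move back towards the start pose to check the pin height there.

Emit:
{"method": "drive_tool", "body": {
  "commands": [
    {"dx": -6,"dy": -5,"dz": 30,"wx": 0,"wy": 0,"wz": 0},
    {"dx": -12,"dy": -10,"dz": 65,"wx": 0,"wy": 0,"wz": 0},
    {"dx": -18,"dy": -20,"dz": 100,"wx": 0,"wy": 0,"wz": 0},
    {"dx": -24,"dy": -30,"dz": 135,"wx": 0,"wy": 0,"wz": 0},
    {"dx": -30,"dy": -40,"dz": 170,"wx": 0,"wy": 0,"wz": 0}
  ]
}}

```text
t: 7.15
position: [332.0, 428.1, 229.8]
tcp_rot: [-90.0, 0.0, 61.2]
force: [0.5, 0.2, -0.1]
gripper_width: 59.8
```

Emit:
{"method": "drive_tool", "body": {
  "commands": [
    {"dx": -6,"dy": 0,"dz": 35,"wx": 0,"wy": 0,"wz": 0},
    {"dx": -12,"dy": 0,"dz": 70,"wx": 0,"wy": 0,"wz": 0},
    {"dx": -18,"dy": 0,"dz": 105,"wx": 0,"wy": 0,"wz": 0},
    {"dx": -24,"dy": 0,"dz": 140,"wx": 0,"wy": 0,"wz": 0},
    {"dx": -24,"dy": 0,"dz": 150,"wx": 0,"wy": 0,"wz": 0}
  ]
}}

```text
t: 7.57
position: [186.4, 479.8, 229.8]
tcp_rot: [-89.9, 0.0, 61.4]
force: [0.2, 0.5, 0.3]
gripper_width: 60.3
```

Emit:
{"method": "drive_tool", "body": {
  "commands": [
    {"dx": 0,"dy": 0,"dz": 0,"wx": 0,"wy": 0,"wz": 0},
    {"dx": 0,"dy": 0,"dz": 0,"wx": 0,"wy": 0,"wz": 0}
  ]
}}

```text
t: 7.73
position: [190.5, 479.6, 229.5]
tcp_rot: [-90.0, -0.0, 61.4]
force: [0.2, 0.0, 0.2]
gripper_width: 59.8
```

```bash
python3 - <<'E'
from h import *
from cell import status,capture
np.set_printoptions(precision=1,suppress=True)
s=status.get_state();print(s['position'],s['force'],s['joint_velocities'])
c=capture('scene'); img=c['frame']
u,v=proj(c,(490,204,60)).astype(int)
for k,z in (('orange',80),('white',78),('green',37)):
  for a,ce,px in blobs(img,(u-25,v-25,u+25,v+25),k): print(k,a,ce,ray(c,ce,z)[:2])
o=cv2.imread('pics/scene0.png')
cv2.imwrite('pics/c5.png',np.hstack([cv2.resize(i[v-25:v+25,u-25:u+25],(400,400),interpolation=cv2.INTER_CUBIC) for i in(o,img[:,:,::-1])]))
E
```

```text
[190.5 479.6 229.5] [0.2 0.  0.2] [-1.7  0.6 -0.4 -0.1 -0.  -0. ]
orange 12 [241.  267.5] [494.3 203.9]
white 4 [226.5 260.5] [522.2 205.9]
white 3 [219.7 270. ] [522.2 225.9]
white 14 [245.2 275.3] [481.4 210.9]
green 33 [250.3 291.2] [467.7 218. ]
```

View pics/c5.png

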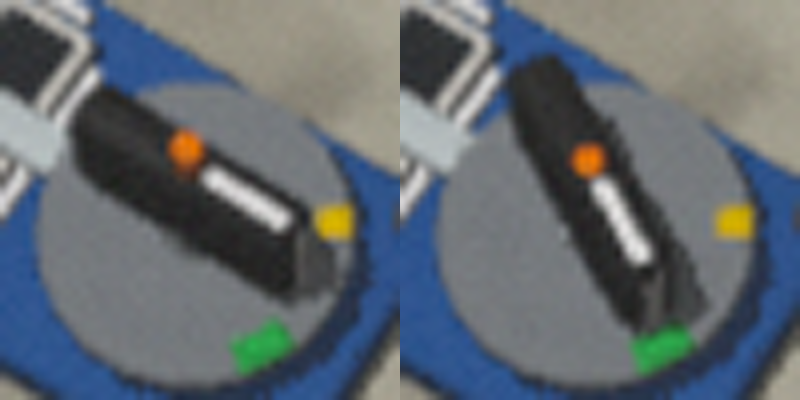

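The view compares before (left) and now (right). The pin moved from row 266.2 to 267.5 and shows no side wall any more. That fits the "down" projection (267.6), so it has clicked. The pointer stands in green at about 0.49 rad, and the arm is clear. Handing in.

```bash
python3 -c "
from cell import finish_job; print(finish_job())"
```

```text
the job is handed in; nothing more can be done
None
```

I started the loaded fixture's knob on its thread and handed the job in at about 8 s of robot time. I gripped the bar across its flats and turned it back to about -0.58 rad. I then turned it forwards to about +0.5 rad, let go, and moved the arm back near its start position.

- **Pointer:** it rests in the green sector. The last pictures give about 0.49 rad (top view) and 0.50 rad (scene view), and the gripper's final angle gives 0.50.
- **Pin:** it is down. In the scene view it sits at row 267.5, against 267.6 expected when down and 265.8 when up. The gripper hid the pin during the turn, so I confirmed the click only afterwards.
- **Contact:** the gripper was open and well clear at the end, with wrist force near zero.
- **Empty fixture:** I did not go near its knob, and took no separate picture of it at the end.

No check failed or disagreed. The first two move calls were refused as invalid input because some fields were left out; nothing moved.

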